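# Slide the crooked upper sample tray home so the stack interlocks

## Robot

A 6-joint arm with a two-finger parallel gripper is mounted at the origin on a cart in front of the work surface, level with it; the furniture and walls round the work are solid. World frame = base frame: x ahead of the robot, y to its left, z up, the work surface at z = 0. Lengths are in m, angles in rad, forces in N, time in s.
With the tool pointing down it reaches from about 0.35 to 0.775 m from the base axis. Payload 7.3 kg.
Tool frame: the origin (TCP) lies at the very end of the fingers, on their centre line; the grasp point (between the pads) lies 19 mm behind it; z points along the fingers, y is the line along which they close (so a half turn about z gives the same grasp; the last joint's range is limited). The gripper opens to 92 mm and grips with 3 to 60 N. Pads are 19 mm wide; open, the fingers measure 130 mm over their backs; the gripper's body (75 mm by 190 mm) begins 47 mm behind the grasp point.
Start: joints at [-1.483, 0.342, 1.524, -0, 1.275, -0.146], TCP at [0.122, -0.511, 0.227] pointing down, gripper open.
Joint ranges: [-2.53, 2.53], [-0.77, 2.02], [0.04, 2.7], [-1, 4.14], [0.28, 2.66], [-3.11, 3.11]. Speed limits (rad/s): [2.57, 2.57, 3.14, 3.14, 3.14, 3.14].

## Interface

Orientations are given as [roll, pitch, yaw] about the fixed x, y, z axes, in that order (R = Rz(yaw) Ry(pitch) Rx(roll)).
In Python, from cell import robot gives the robot as it stands. The module is installed in compiled form; this text tells all that it offers.
- The arm moves only by the tool arm_command, never from a script. Its argument "moves" is a list of rows, each a list of 3 entries, a list of its own where there are three numbers: the shift along the tool's x, y, z in m, then the turn, a rotation vector about the tool's x, y, z in rad, then the finger opening in m, from 0 to 0.0918. In form: [[[dx, dy, dz], [ax, ay, az], claw], ...]. A call has exactly 5 rows; each row is the pose to reach, as a shift and turn from the pose commanded when the call began, along the tool's axes at that moment; what a row does not reach only later rows make up. A row lasts 1/10 s, in which the tool goes at most 50 mm and 8.59 degrees, less where a joint would pass 70% of its speed; a pose out of reach is approached as far as the arm can. A call with a gripper value outside its range is refused whole. The fingers move at their own pace and stop on an object; "squeeze" is the grip in N (left out, the last holds). Time passes only in rows, so rows that repeat a pose let the fingers close, or fill a call up. It gives the time, the measured TCP pose, the force, the opening and the grip force at its end, in the units of the state.
- robot.observe(): the state, without advancing time (a new reading comes with each control period).
- robot.read_camera(name): name is "scene" or "top" or "wrist"; returns the picture (480x640x3 uint8, red, green, blue); there is no depth.
- robot.camera_model(name): a dict with "fx", "fy", "cx", "cy" (pixels), "R" (3x3) and "t" (3): a world point X has camera coordinates R X + t. Camera axes: x right, y down, z forward; pixel columns grow to the right and rows downward; lengths in m; the calibration is good to about 2 mm. A picture is of the moment at which its call begins: read the wrist's pose just before it. camera_model takes no time and is no camera call; for the wrist camera it gives the pose at the moment of the call.
- robot.hand_in(): hands the job in; it is judged then, once.
The state is a dict: "time": time; "qpos": joint angles; "qvel": joint speeds; "joint_efforts": joint torques, N m; "tool_pos": TCP position; "tool_rot": TCP orientation; "contact_force": force on the tool from outside, world axes, zero at the start; "torque": the same for the moment, N m; "opening": finger opening in m; "grip_force": force on a finger pad.
Only numpy, scipy, OpenCV 4.12 (cv2) and the standard library are available. Lean on these libraries where they do the work, as an engineer would, in place of code of your own. Each camera call takes 0.05 s, during which the arm holds its last target. There are 200 camera calls.

## Task

The upper sample tray was set down crooked and too far forward on the lower one. Without lifting it off and without forcing it, slide it square and back until its two rear lugs are under the lips, all four of its corners have dropped inside the corner uprights, and it holds the roller lever of the tray switch deflected. Leave it lying level on the lower tray's rim, let go of it, and leave the things around it where they stand.

Things in the scene. Friction and masses are not known exactly. Their poses are not given: they have to be found in the camera images.
- lower_tray: Fixed grey open tray, 160 (x) x 90 (y) mm, rim 50 mm high, side rims with flat flanges 22 mm wide, on an aluminium base plate with four corner uprights, two lips and a switch. Origin on the bench under its centre. x points from its front to its rear, where the switch is: the way the upper tray must slide (to the robot's left, within about 20 degrees); z up. Two cassettes stand inside.
- stack_seat (a point): Centre of the lower tray at the height of its rim (50 mm above the bench), axes as the lower tray. The seated upper tray's origin belongs here, give or take the 2 mm of play that the uprights leave on each side.
- upright (a point): Top of the inner corner of the rear left L-shaped upright; all four stand 10 mm above the rim, inner faces at x = +-82 and y = +-47 mm of the lower tray, 4 mm thick, side legs 29 mm long at the rear, 24 mm at the front. The rear ones are the stop; vanes at their front ends splay out by 6 mm as a lead-in. The upper tray slides over the front ones, which have no lead-in.
- lip (a point): Middle of the front edge of the left rear lip, at its underside. Both lips are fixed, lie at y = 14 to 36 mm either side, reach forward to x = 83.5 mm of the lower tray, underside 11 mm and top 15 mm above the rim. The upper tray's lugs slide in under them from the front.
- upper_tray: Loose empty open grey tray, about 0.2 to 0.4 kg, 160 (x) x 90 (y) x 38 mm high, walls 4 mm, floor 3 mm. Origin at the centre of its underside, x to its rear, z up. At the start it lies on the lower tray 35 to 55 mm too far forward, up to about 6 mm to one side, turned up to about 7 degrees, sloping down to the rear by about 5 degrees. It slides when pushed, also by fingertips inside it.
- upper_tray_lug (a point): Tip of the left of the two rear lugs of the upper tray, at its lower edge. The lugs lie at y = -25 and +25 mm, stand out 10 mm from the rear face, are 10 mm wide and 5 mm high, from 3 to 8 mm above the underside.
- upper_tray_front (a point): Middle of the front lower edge of the upper tray (x = -80 mm, y = 0, z = 0 in its frame): on the rim when seated, 10 mm above it while the front still rides on the front uprights.
- roller_lever (a joint): Angle of the roller lever about its upright pivot behind the stack: 0 at rest, growing as the roller is pushed to the rear, end stop 0.6. Trips at 0.16; the seated tray holds it at about 0.2 to 0.3. Its spring pushes the roller forward with about 1.5 N at 0 and 2.5 N at 0.25.
- roller (a point): Centre of the black roller (14 mm across, 12 mm high) at the lever's end, 74 mm above the bench; at rest its front stands about 12 mm before the place of the seated upper tray's rear wall.
- alcohol_bottle: Bystander: brown bottle with cap, 47 mm across, 88 mm high, on the bench in front of the assembly; origin at the centre of its underside.
- cup_carton: Bystander: white and green carton 69 x 98 x 58 mm high, beyond the rear of the assembly; origin at the centre of its underside.
- timer: Bystander: flat bench timer 66 x 66 x 18 mm, beyond the rear of the assembly; origin at the centre of its underside.
- stain_bottle: Bystander: white dropper bottle 36 mm across, 98 mm high, on the far side of the microscope from the trays; origin at the centre of its underside.

How it is judged:
On the way:
1. the upper tray is slid to the rear until it has pushed the roller lever past its trip point (value of joint roller_lever above 0.16 rad and x of upper_tray in the frame of stack_seat above -0.006 m and contact force between upper_tray and roller_lever above 0.2 N), for 0.1 s.
At the end, for the whole second after the job is handed in: The upper tray rests level (0.025 rad) on the lower tray's rim (underside and front edge at most 2.5 mm above it), within 4 mm of the seat in x and y and 0.05 rad of square, so inside all four uprights with its lugs under the lips, and holds the roller lever tripped (over 0.16 rad) (value of joint roller_lever above 0.16 rad and x of upper_tray in the frame of stack_seat between -0.004 and 0.004 m and y of upper_tray in the frame of stack_seat between -0.004 and 0.004 m and z of each of upper_tray, upper_tray_front in the frame of stack_seat below 0.0025 m and angle between the x axis of upper_tray and the x axis of lower_tray, either way round below 0.05 rad and angle between upper_tray's own z axis and vertical below 0.025 rad and linear speed of upper_tray below 0.01 m/s); the robot touches nothing.
It fails at once if the upper tray is lifted off the lower one (its centre more than 25 mm above the seat) or dropped beside it (z of upper_tray in the frame of stack_seat above 0.025 m or z of upper_tray in the frame of stack_seat below -0.012 m).
It fails at once if the upper tray is forced (more than 60 N on it from the robot) (contact force between any of the fingers, the arm and upper_tray above 60 N).
It fails at once if a bystander is moved by more than 20 mm (distance of any of alcohol_bottle, cup_carton, timer, stain_bottle from where it was at the start of the episode above 0.02 m).
It also fails if it takes over 72 s, if anything falls off the work surface, if the arm or the gripper's body presses on something with over 40 N, if the wrist force passes 120 N, or if a joint passes its speed limit or range.

## Working session

There is one attempt and no reset: what is moved stays moved. The work goes in short steps, Python scripts to look and compute and a tool call to move; the robot and the scene stay as the last step left them, time stands still between calls to the robot, and variables do not carry over. Pictures are saved under pics/ and viewed, at most 10 in all, crops included, and the job is handed in when it is done.

Besides the shell and the picture viewer there is one more tool, called after "Emit:" as name([rows], argument=value, ...), one row to a line, values as JSON. arm_command: Moves the arm, as the interface text tells. Its arguments: {"type":"object","properties":{"moves":{"type":"array"},"squeeze":{"type":"number"}},"required":["moves"]}

```bash
mkdir -p pics
python3 - <<'E'
from cell import robot
import cv2,numpy as np
s=robot.observe();print({k:np.round(v,3) for k,v in s.items()})
for n in("top","scene"):
    im=robot.read_camera(n);cv2.imwrite(f"pics/{n}0.png",im[:,:,::-1]);m=robot.camera_model(n);print(n,{k:np.round(v,4).tolist() for k,v in m.items()})
E
```

```text
{'time': np.float64(0.0), 'qpos': array([-1.483,  0.343,  1.525, -0.   ,  1.275, -0.146]), 'qvel': array([ 0.001, -0.001,  0.001, -0.   , -0.   ,  0.002]), 'joint_efforts': array([-2.0000e-03, -4.3124e+01, -2.4422e+01,  7.2000e-02,  5.6000e-02,
       -0.0000e+00]), 'tool_pos': array([ 0.122, -0.51 ,  0.226]), 'tool_rot': array([-3.14 , -0.   ,  0.234]), 'contact_force': array([-0.84 , -0.274,  0.123]), 'torque': array([-0.063,  0.028,  0.025]), 'grip_force': np.float64(0.0), 'opening': np.float64(0.092)}
top {'fx': 563.0177, 'fy': 563.0177, 'cx': 318.0881, 'cy': 241.2513, 'R': [[0.0073, -0.9996, 0.0263], [-0.9846, -0.0117, -0.1743], [0.1746, -0.0246, -0.9843]], 't': [0.0091, 0.4786, 1.1725]}
scene {'fx': 525.5446, 'fy': 525.5446, 'cx': 314.1051, 'cy': 251.1809, 'R': [[0.4217, -0.9067, -0.0021], [-0.6617, -0.3062, -0.6844], [0.6199, 0.29, -0.7291]], 't': [-0.1894, 0.3891, 1.0602]}
```

View pics/top0.png

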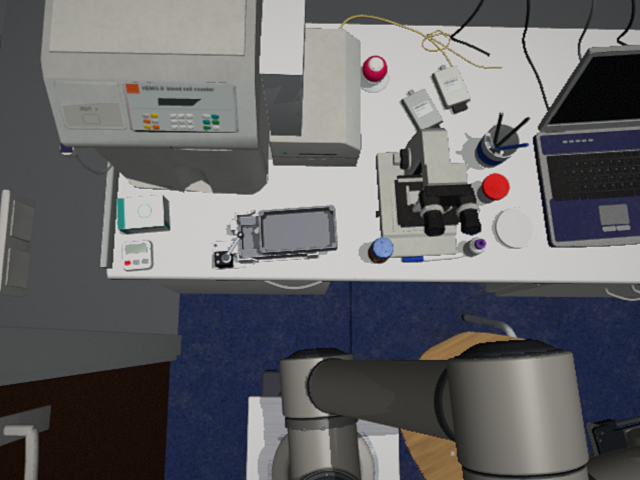

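View pics/scene0.png

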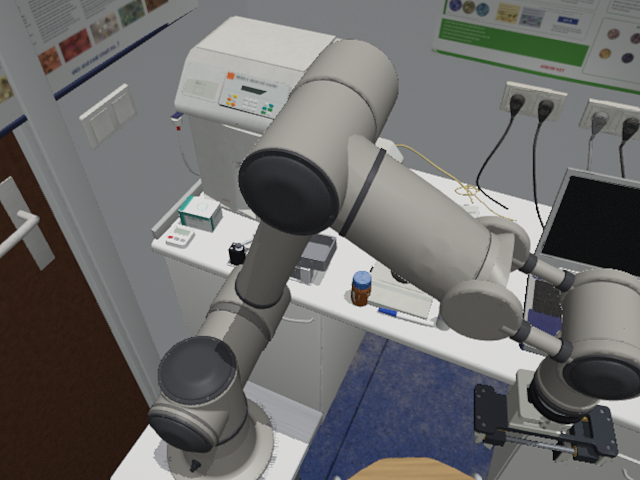

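The top view shows the upper tray at about px (258–336, 207–255), with the roller end at about (235,240). The analyser is close behind it, the timer and carton are on the left, and the brown bottle is at (380,250). In the scene view the arm hides most of the tray.

```bash
cat > h.py <<'E'
import numpy as np,cv2
from cell import robot
def ray(m,px,z):
    R=np.array(m['R']);t=np.array(m['t']);c=-R.T@t
    d=R.T@np.array([(px[0]-m['cx'])/m['fx'],(px[1]-m['cy'])/m['fy'],1]);return c+d*(z-c[2])/d[2]
def proj(m,X):
    q=np.array(m['R'])@np.array(X)+m['t'];return np.array([m['cx']+m['fx']*q[0]/q[2],m['cy']+m['fy']*q[1]/q[2]])
E
python3 - <<'E'
from h import *
im=cv2.imread('pics/top0.png');c=im[185:285,200:350]
cv2.imwrite('pics/c0.png',cv2.resize(c,(800,533),interpolation=cv2.INTER_CUBIC))
m=robot.camera_model('top')
for n,p,z in [('rr',(258,215),.09),('fr',(333,207),.09),('fl',(337,248),.09),('analyzer',(272,164),.0),('analyzer2',(268,185),0),('bottle',(380,250),.08),('roller',(240,236),.074)]: print(n,ray(m,p,z).round(3))
E
```

```text
rr [0.524 0.14  0.09 ]
fr [ 0.543 -0.016  0.09 ]
fl [ 0.456 -0.024  0.09 ]
analyzer [0.664 0.119 0.   ]
analyzer2 [0.614 0.127 0.   ]
bottle [ 0.455 -0.115  0.08 ]
roller [0.482 0.178 0.074]
```

View pics/c0.png

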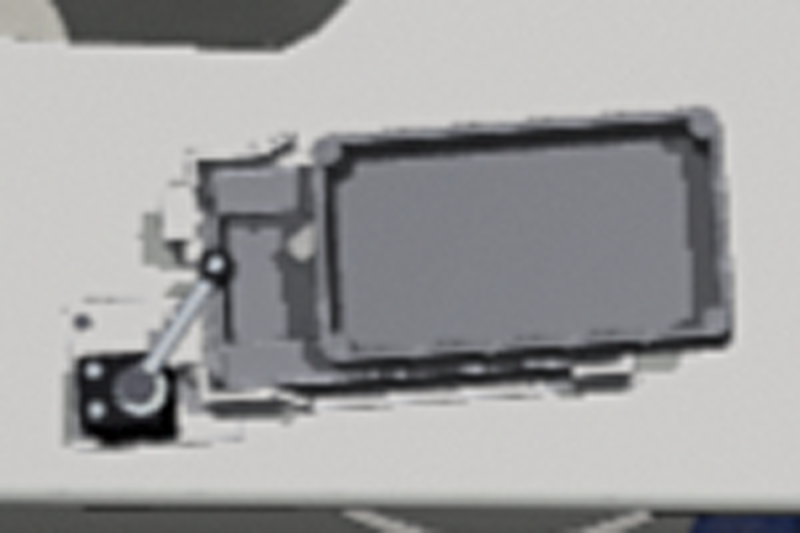

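```bash
cat >> h.py <<'E'
from scipy.spatial.transform import Rotation as Ro
def mv(p,yaw,p0=None,yaw0=None):
    s=robot.observe()
    p0=s['tool_pos'] if p0 is None else p0
    yaw0=s['tool_rot'][2] if yaw0 is None else yaw0
    A=Ro.from_euler('xyz',[np.pi,0,yaw0]);B=Ro.from_euler('xyz',[np.pi,0,yaw])
    print((A.inv().apply(np.array(p)-p0)).round(4),(A.inv()*B).as_rotvec().round(3))
E
python3 - <<'E'
from h import *
W=[((.122,-.511,.227),.234),((.2,-.38,.38),.6),((.32,-.19,.38),1.1),((.43,0,.36),1.6),((.47,.05,.33),1.66)]
for a,b in zip(W,W[1:]): mv(*b,*a)
E
```

```text
[ 0.1062 -0.1093 -0.153 ] [-0.     0.    -0.366]
[ 0.2063 -0.0891 -0.    ] [ 0.   0.  -0.5]
[0.2192 0.0118 0.02  ] [ 0.   0.  -0.5]
[0.0488 0.0414 0.03  ] [ 0.    0.   -0.06]
```

Emit:
arm_command([
  [[0.02, -0.02, -0.035], [0, 0, -0.07], 0.02],
  [[0.04, -0.04, -0.07], [0, 0, -0.15], 0.02],
  [[0.065, -0.065, -0.1], [0, 0, -0.22], 0.02],
  [[0.09, -0.09, -0.13], [0, 0, -0.3], 0.02],
  [[0.106, -0.109, -0.153], [0, 0, -0.366], 0.02],
])

```text
time: 0.6
tool_pos: [0.2004, -0.3784, 0.3814]
tool_rot: [3.14, -0.0, 0.604]
contact_force: [-0.3, -0.1, -0.4]
opening: 0.0563
grip_force: 0.0
```

Emit:
arm_command([
  [[0.04, -0.018, 0], [0, 0, -0.1], 0.02],
  [[0.08, -0.036, 0], [0, 0, -0.2], 0.02],
  [[0.12, -0.054, 0], [0, 0, -0.3], 0.02],
  [[0.16, -0.072, 0], [0, 0, -0.4], 0.02],
  [[0.206, -0.089, 0], [0, 0, -0.5], 0.02],
])

```text
time: 1.1
tool_pos: [0.3195, -0.1888, 0.3797]
tool_rot: [3.142, 0.0, 1.103]
contact_force: [0.7, -0.4, 0.1]
opening: 0.021
grip_force: 0.0
```

Emit:
arm_command([
  [[0.044, 0.002, 0.004], [0, 0, -0.1], 0.02],
  [[0.088, 0.004, 0.008], [0, 0, -0.2], 0.02],
  [[0.132, 0.006, 0.012], [0, 0, -0.3], 0.02],
  [[0.175, 0.009, 0.016], [0, 0, -0.4], 0.02],
  [[0.219, 0.012, 0.02], [0, 0, -0.5], 0.02],
])

```text
time: 1.6
tool_pos: [0.4298, 0.0012, 0.3594]
tool_rot: [-3.141, 0.0, 1.604]
contact_force: [1.5, -0.8, -0.3]
opening: 0.0199
grip_force: 0.0
```

Run:
```python
from h import *
s=robot.observe();print(s['time'],s['tool_pos'].round(4),s['tool_rot'].round(3),s['qpos'].round(3),s['opening'])
m=robot.camera_model('wrist');im=robot.read_camera('wrist');cv2.imwrite('pics/w1.png',im[:,:,::-1])
np.save('w1.npy',m,allow_pickle=True)
print({k:np.round(v,4).tolist() for k,v in m.items()})
```

```text
1.6 [0.4298 0.0012 0.3594] [-3.141  0.     1.604] [-0.176  0.087  1.493 -0.     1.562 -0.209] 0.019904324285762172
{'fx': 399.9533, 'fy': 399.9533, 'cx': 315.1452, 'cy': 240.9505, 'R': [[0.9995, 0.0318, -0.0], [0.0303, -0.9541, 0.2979], [0.0094, -0.2977, -0.9546]], 't': [-0.4299, -0.0897, 0.5146]}
```

View pics/w1.png

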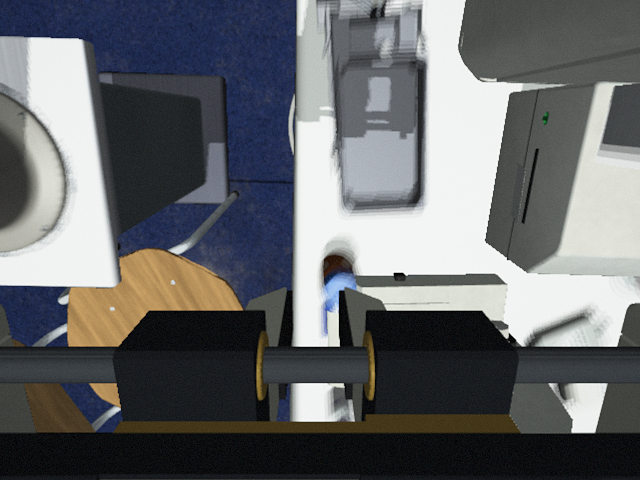

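Motion blur here: the tray is at px (340–425, 60–210) and the bottle lies nearer the fingers. I'll centre over the tray, settle and look again.

Emit:
arm_command([
  [[0.015, 0.03, 0.02], [0, 0, -0.06], 0.02],
  [[0.02, 0.058, 0.04], [0, 0, -0.1], 0.02],
  [[0.02, 0.058, 0.04], [0, 0, -0.1], 0.02],
  [[0.02, 0.058, 0.04], [0, 0, -0.1], 0.02],
  [[0.02, 0.058, 0.04], [0, 0, -0.1], 0.02],
])

```text
time: 2.15
tool_pos: [0.4864, 0.0207, 0.3203]
tool_rot: [3.141, 0.0, 1.699]
contact_force: [-0.6, -0.3, -0.3]
opening: 0.0197
grip_force: 0.0
```

Run:
```python
from h import *
s=robot.observe();print(s['time'],s['tool_pos'].round(4),s['tool_rot'].round(3))
m=robot.camera_model('wrist');im=robot.read_camera('wrist');cv2.imwrite('pics/w2.png',im[:,:,::-1])
np.save('w2.npy',m,allow_pickle=True)
c=im[0:300,180:480,::-1];cv2.imwrite('pics/w2c.png',cv2.resize(c,(600,600),interpolation=cv2.INTER_CUBIC))
```

```text
2.15 [0.4864 0.0207 0.3203] [3.141 0.    1.699]
```

View pics/w2c.png

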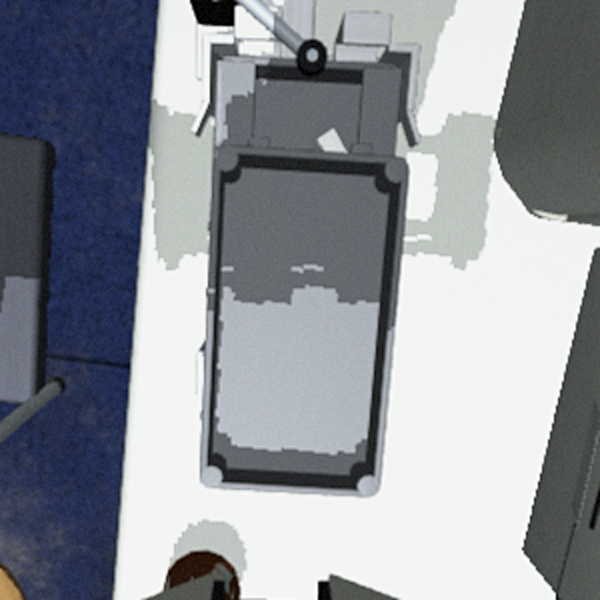

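The crop shows the upper tray's corners at about (218,152), (408,158), (383,493), (202,487). The rear uprights are at about (212,42) and (420,43), and the roller is at (312,56).

Run:
```python
from h import *
m=np.load('w2.npy',allow_pickle=True).item()
f=lambda u,v,z:ray(m,(180+u/2,v/2),z)[:2]
C=[f(218,152,.088),f(408,158,.088),f(383,493,.098),f(202,487,.098)]
print(np.round(C,4)); c=np.mean(C,0);d=(C[0]+C[1]-C[2]-C[3]);print('upper',c.round(4),np.degrees(np.arctan2(d[1],d[0])),np.linalg.norm(C[0]-C[1]),np.linalg.norm(C[1]-C[2]))
print('rimL',f(218,57,.05),'rimR',f(402,62,.05),'upL',f(212,42,.06),'upR',f(420,43,.06),'roller',f(312,52,.080))
im=cv2.imread('pics/w2.png')[0:90,260:410];cv2.imwrite('pics/w2d.png',cv2.resize(im,(800,480),interpolation=cv2.INTER_CUBIC))
```

```text
[[ 0.4487  0.1316]
 [ 0.5347  0.14  ]
 [ 0.5484 -0.0164]
 [ 0.4581 -0.0247]]
upper [0.4975 0.0576] 94.22717353373113 0.08635645883201229 0.15707344979072646
rimL [0.44147466 0.1769475 ] rimR [0.52981129 0.18601368] upL [0.43882591 0.18107875] upR [0.53552947 0.19297585] roller [0.48541766 0.17888992]
```

View pics/w2d.png

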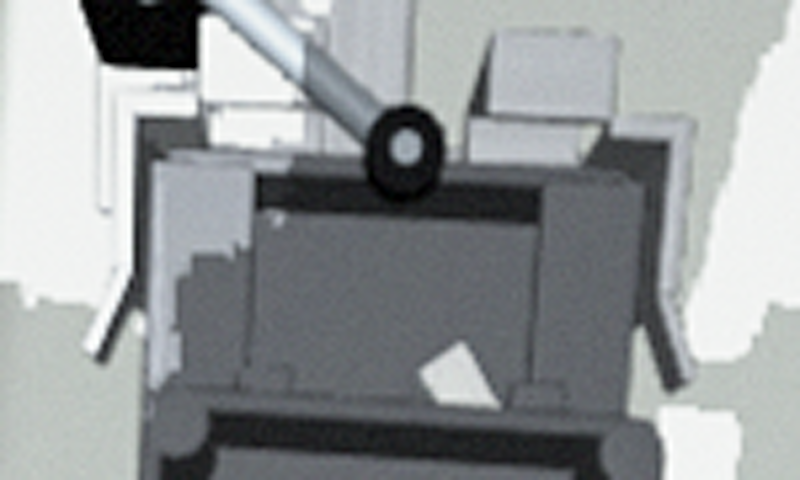

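The crop shows the inner corners of the rear uprights at (135,115) and (670,137), the vane bends at (132,270) and (655,295), and the rim's rear corners at (150,155) and (640,180).

Run:
```python
from h import *
m=np.load('w2.npy',allow_pickle=True).item()
g=lambda u,v,z:ray(m,(260+u/5.333,v/5.333),z)[:2]
for n,a,b in [('upr',g(135,115,.06),g(670,137,.06)),('rim',g(150,155,.05),g(640,180,.05)),('lug',g(270,370,.056),g(540,385,.056))]:
    d=a-b;print(n,a.round(4),b.round(4),'w',np.linalg.norm(d).round(4),'yaw of x',90-np.degrees(np.arctan2(-d[1],-d[0]))*-1 ,'mid',((a+b)/2).round(4))
for a,b in [((135,115),(132,270)),((670,137),(655,295))]:
    a=g(*a,.06);b=g(*b,.06);d=a-b;print(np.degrees(np.arctan2(d[1],d[0])),np.linalg.norm(d))
y=np.radians(96.3);ex=np.array([np.cos(y),np.sin(y)])
mu=(g(135,115,.06)+g(670,137,.06))/2;mr=(g(150,155,.05)+g(640,180,.05))/2
print('seat',mu-.082*ex,mr-.08*ex)
```

```text
upr [0.4382 0.1805] [0.5321 0.189 ] w 0.0942 yaw of x 95.15168395393312 mid [0.4852 0.1848]
rim [0.4407 0.1764] [0.5293 0.1835] w 0.0889 yaw of x 94.63082389830177 mid [0.485  0.1799]
lug [0.4668 0.1429] [0.5162 0.1466] w 0.0496 yaw of x 94.31723558384871 mid [0.4915 0.1447]
94.74032359357552 0.0248597810871669
94.1986626533297 0.02550773956279226
seat [0.49416604 0.10325398] [0.49376367 0.10042583]
```

Run:
```python
from h import *
m=np.load('w2.npy',allow_pickle=True).item()
for z in(0,.1,.2,.25): print(z,ray(m,(180+497/2,65),z),ray(m,(180+535/2,107),z))
mv((.494,.104,.15),np.radians(95)); mv((.494,.104,.066),np.radians(95),(.494,.104,.15),np.radians(95))
```

```text
0 [0.59393706 0.1693618  0.        ] [0.62458207 0.12896169 0.        ]
0.1 [0.56938435 0.15491135 0.1       ] [0.59363091 0.12294649 0.1       ]
0.2 [0.54483164 0.1404609  0.2       ] [0.56267974 0.11693129 0.2       ]
0.25 [0.53255529 0.13323567 0.25      ] [0.54720415 0.1139237  0.25      ]
[0.0817 0.0182 0.1706] [ 0.    -0.     0.041]
[ 0.    -0.     0.084] [0. 0. 0.]
```

Run:
```python
from h import *
m=np.load('w2.npy',allow_pickle=True).item();t=robot.camera_model('top')
P=lambda m:np.array([[m['fx'],0,m['cx']],[0,m['fy'],m['cy']],[0,0,1]])@np.c_[m['R'],m['t']]
for a,b in [((254,193.4),(429,72)),((266,184),(445,106))]:
    X=cv2.triangulatePoints(P(t),P(m),np.float64(a),np.float64(b)).ravel();print(X[:3]/X[3])
for z in (0,.1,.2,.3): print(z,ray(t,(254,193.4),z),ray(t,(254,170),z))
```

```text
[0.57350857 0.15119567 0.08172527]
[0.54680134 0.11433236 0.24625471]
0 [0.59402941 0.15833935 0.        ] [0.64894574 0.15982625 0.        ]
0.1 [0.56755795 0.14906503 0.1       ] [0.61803607 0.15043176 0.1       ]
0.2 [0.5410865  0.13979071 0.2       ] [0.5871264  0.14103727 0.2       ]
0.3 [0.51461504 0.13051639 0.3       ] [0.55621673 0.13164278 0.3       ]
```

Run:
```python
from h import *
a=np.load('w1.npy',allow_pickle=True).item();m=np.load('w2.npy',allow_pickle=True).item()
for z in (0,.1,.2,.25): print(z,'w1',ray(a,(461,42),z)[:2].round(3),ray(a,(480,80),z)[:2].round(3),'w2',ray(m,(428,68),z)[:2].round(3),ray(m,(445,106),z)[:2].round(3))
i1=cv2.imread('pics/w1.png')[0:150,400:560];i2=cv2.imread('pics/w2.png')[0:150,400:560]
cv2.imwrite('pics/cmp.png',cv2.resize(np.hstack([i1,i2]),(800,375)))
```

```text
0 w1 [0.596 0.17 ] [0.625 0.129] w2 [0.594 0.166] [0.622 0.13 ]
0.1 w1 [0.564 0.153] [0.587 0.12 ] w2 [0.569 0.152] [0.591 0.123]
0.2 w1 [0.531 0.136] [0.549 0.111] w2 [0.545 0.139] [0.561 0.117]
0.25 w1 [0.515 0.127] [0.53  0.106] w2 [0.533 0.132] [0.546 0.114]
```

View pics/cmp.png

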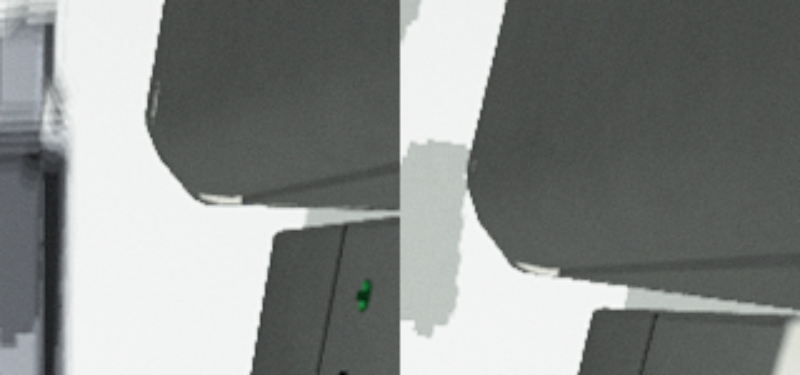

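Run:
```python
from h import *
s=cv2.imread('pics/scene0.png')[60:240,150:330];t=cv2.imread('pics/top0.png')[60:240,30:290]
cv2.imwrite('pics/nose.png',np.hstack([cv2.resize(s,(390,390)),cv2.resize(t,(410,284)).copy() if 0 else cv2.copyMakeBorder(cv2.resize(t,(410,284)),0,106,0,0,0)]))
```

```text
(no output)
```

View pics/nose.png

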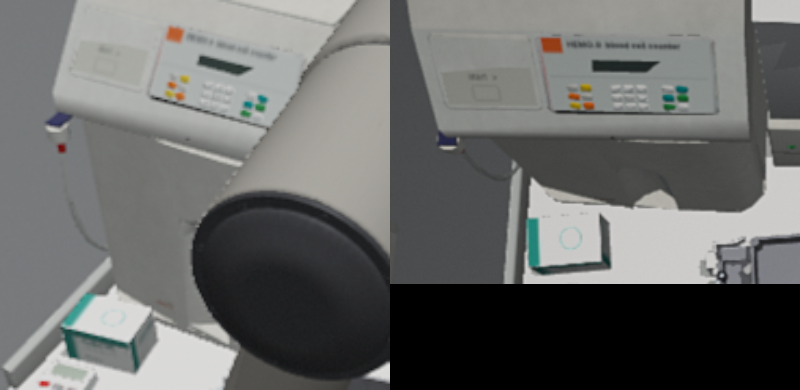

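Run:
```python
from h import *
t=robot.camera_model('top');s=robot.camera_model('scene')
P=lambda m:np.array([[m['fx'],0,m['cx']],[0,m['fy'],m['cy']],[0,0,1]])@np.c_[m['R'],m['t']]
for a,b in [((60,141),(175,105)),((64,146),(179,113))]:
    X=cv2.triangulatePoints(P(t),P(s),np.float64(a),np.float64(b)).ravel();X=X[:3]/X[3];print(X,ray(t,(259.5,146),X[2]))
```

```text
[0.59340147 0.453      0.32854543] [0.58955026 0.12085369 0.32854543]
[0.59570817 0.45355626 0.30395749] [0.59829088 0.12294426 0.30395749]
```

Run:
```python
from h import *
y=np.radians(94.8)
mv((.489,.104,.15),y); mv((.489,.104,.067),y,(.489,.104,.15),y)
```

```text
[0.0824 0.0132 0.1706] [ 0.    -0.     0.044]
[-0.    -0.     0.083] [0. 0. 0.]
```

Emit:
arm_command([
  [[0.02, 0.003, 0.04], [0, 0, 0.01], 0.014],
  [[0.04, 0.006, 0.08], [0, 0, 0.02], 0.014],
  [[0.06, 0.01, 0.12], [0, 0, 0.03], 0.014],
  [[0.0825, 0.013, 0.17], [0, 0, 0.044], 0.014],
  [[0.0825, 0.013, 0.17], [0, 0, 0.044], 0.014],
])

```text
time: 2.7
tool_pos: [0.4857, 0.1054, 0.1461]
tool_rot: [-3.134, -0.0, 1.657]
contact_force: [-0.9, -0.5, -0.3]
opening: 0.0139
grip_force: 0.0
```

Run:
```python
from h import *
s=robot.observe();print(s['tool_pos'].round(4),s['tool_rot'].round(4),s['contact_force'].round(2))
im=robot.read_camera('wrist');cv2.imwrite('pics/w3.png',im[:,:,::-1]);np.save('w3.npy',robot.camera_model('wrist'),allow_pickle=True)
```

```text
[0.4857 0.1054 0.1461] [-3.1336e+00 -5.0000e-04  1.6566e+00] [-0.87 -0.51 -0.25]
```

View pics/w3.png

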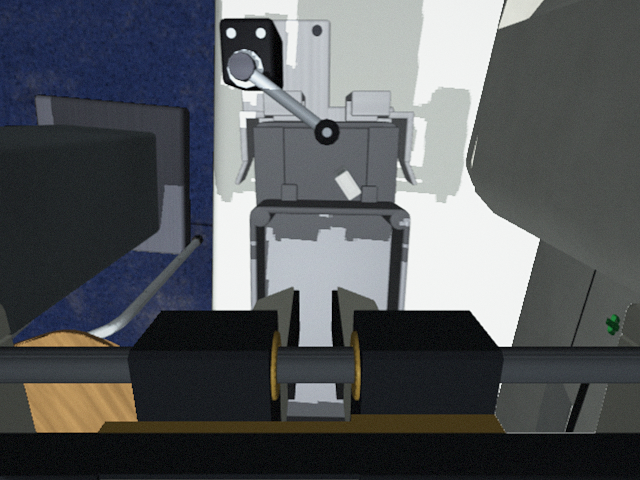

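The view shows the fingers (about px 290 and 345) over the tray's interior. The tray's rear wall corners are at (252,208) and (408,213), the rim's rear corners at (256,124) and (396,127), and the analyser is clear to the right.

Run:
```python
from h import *
m=np.load('w3.npy',allow_pickle=True).item()
g=lambda p,z:ray(m,p,z)[:2].round(4)
print(g((252,208),.088),g((408,213),.088),'rim',g((256,124),.05),g((396,127),.05),'lug',g((289,185),.058),g((370,187),.058),'roller',g((327,132),.08))
mv((.488,.104,.067),np.radians(95))
```

```text
[0.4494 0.1329] [0.5366 0.1375] rim [0.4443 0.177 ] [0.5305 0.1825] lug [0.4675 0.1424] [0.518  0.1455] roller [0.4875 0.177 ]
[-0.0009  0.0007  0.0811] [ 0.     0.    -0.001]
```

Emit:
arm_command([
  [[0, 0, 0.02], [0, 0, 0], 0.014],
  [[0, 0, 0.04], [0, 0, 0], 0.014],
  [[0, 0, 0.06], [0, 0, 0], 0.014],
  [[0, 0, 0.08], [0, 0, 0], 0.014],
  [[0, 0, 0.08], [0, 0, 0], 0.014],
])

```text
time: 3.25
tool_pos: [0.4894, 0.1034, 0.0703]
tool_rot: [-3.142, 0.0, 1.655]
contact_force: [-0.7, -0.5, -0.1]
opening: 0.0142
grip_force: 0.0
```

Emit:
arm_command([
  [[0.003, 0, 0], [0, 0, 0], 0.014],
  [[0.006, 0, 0], [0, 0, 0], 0.014],
  [[0.009, 0, 0], [0, 0, 0], 0.014],
  [[0.012, 0, 0], [0, 0, 0], 0.014],
  [[0.015, 0, 0], [0, 0, 0], 0.014],
])

```text
time: 3.75
tool_pos: [0.488, 0.1198, 0.0701]
tool_rot: [3.141, 0.0, 1.656]
contact_force: [-0.7, -0.4, 0.3]
opening: 0.0139
grip_force: 0.0
```

Emit:
arm_command([
  [[0.003, 0, 0.003], [0, 0, 0], 0.014],
  [[0.006, 0, 0.003], [0, 0, 0], 0.014],
  [[0.009, 0, 0.003], [0, 0, 0], 0.014],
  [[0.012, 0, 0.003], [0, 0, 0], 0.014],
  [[0.015, 0, 0.003], [0, 0, 0], 0.014],
])

```text
time: 4.25
tool_pos: [0.4864, 0.1345, 0.0666]
tool_rot: [-3.141, 0.0, 1.656]
contact_force: [0.4, -2.1, 0.7]
opening: 0.0143
grip_force: 1.0
```

Emit:
arm_command([
  [[0.003, 0, 0], [0, 0, 0], 0.014],
  [[0.006, 0, 0], [0, 0, 0], 0.014],
  [[0.009, 0, 0], [0, 0, 0], 0.014],
  [[0.012, 0, 0], [0, 0, 0], 0.014],
  [[0.012, 0, 0], [0, 0, 0], 0.014],
])

```text
time: 4.75
tool_pos: [0.4854, 0.1469, 0.0666]
tool_rot: [-3.142, -0.0, 1.656]
contact_force: [1.0, -0.1, -0.8]
opening: 0.0142
grip_force: 0.0
```

Run:
```python
from h import *
s=robot.observe();print(s['tool_pos'].round(4),s['contact_force'].round(2))
im=robot.read_camera('wrist');cv2.imwrite('pics/w4.png',im[:,:,::-1]);np.save('w4.npy',robot.camera_model('wrist'),allow_pickle=True)
g=cv2.cvtColor(im,cv2.COLOR_RGB2GRAY)
a=cv2.imread('pics/w3.png',0)
print(g[100:260:3,300].tolist());print(a[100:260:3,300].tolist())
```

```text
[0.4854 0.1469 0.0666] [ 1.   -0.14 -0.79]
[189, 189, 189, 188, 190, 187, 185, 188, 185, 184, 190, 189, 184, 186, 184, 183, 186, 184, 186, 182, 185, 185, 185, 184, 184, 183, 181, 177, 181, 191, 185, 192, 191, 197, 41, 47, 42, 41, 46, 61, 107, 89, 117, 136, 151, 149, 137, 122, 91, 97, 93, 97, 97, 91]
[185, 122, 130, 153, 152, 132, 99, 75, 103, 71, 101, 101, 105, 99, 102, 102, 104, 102, 104, 102, 101, 101, 103, 100, 100, 99, 103, 99, 100, 97, 101, 104, 98, 80, 41, 40, 91, 94, 90, 101, 103, 100, 97, 101, 100, 104, 100, 191, 191, 190, 192, 192, 191, 192]
```

Emit:
arm_command([
  [[0.002, 0, 0], [0, 0, 0], 0.014],
  [[0.004, 0, 0], [0, 0, 0], 0.014],
  [[0.006, 0, 0], [0, 0, 0], 0.014],
  [[0.008, 0, 0], [0, 0, 0], 0.014],
  [[0.01, 0, 0], [0, 0, 0], 0.014],
])

```text
time: 5.3
tool_pos: [0.4847, 0.1564, 0.0667]
tool_rot: [3.142, 0.0, 1.656]
contact_force: [2.1, -3.8, -0.7]
opening: 0.0139
grip_force: 2.1
```

Emit:
arm_command([
  [[0.001, 0, 0], [0, 0, 0], 0.014],
  [[0.002, 0, 0], [0, 0, 0], 0.014],
  [[0.003, 0, 0], [0, 0, 0], 0.014],
  [[0.004, 0, 0], [0, 0, 0], 0.014],
  [[0.005, 0, 0], [0, 0, 0], 0.014],
])

```text
time: 5.8
tool_pos: [0.4844, 0.1612, 0.0667]
tool_rot: [3.141, 0.0, 1.656]
contact_force: [1.3, -4.4, -1.5]
opening: 0.0142
grip_force: 2.0
```

Run:
```python
from h import *
s=robot.observe();print(s['tool_pos'].round(4),s['contact_force'].round(2))
im=robot.read_camera('wrist');np.save('w5.npy',robot.camera_model('wrist'),allow_pickle=True)
cv2.imwrite('pics/w5.png',im[:,:,::-1])
```

```text
[0.4844 0.1612 0.0667] [ 1.3  -4.36 -1.46]
```

View pics/w5.png

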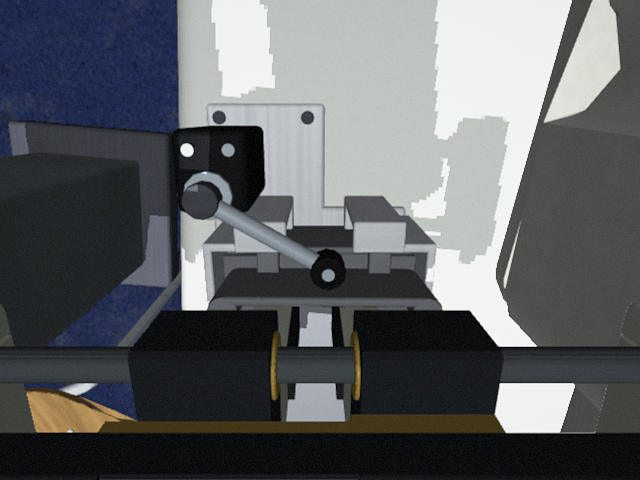

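The rear wall (row about 300) is between the rear uprights, the lugs are heading under the lips and the roller (328,270) is at the wall. Next I push in small steps until the stop.

Emit:
arm_command([
  [[0.001, 0, 0], [0, 0, 0], 0.014],
  [[0.002, 0, 0], [0, 0, 0], 0.014],
  [[0.003, 0, 0], [0, 0, 0], 0.014],
  [[0.004, 0, 0], [0, 0, 0], 0.014],
  [[0.005, 0, 0], [0, 0, 0], 0.014],
])

```text
time: 6.35
tool_pos: [0.4838, 0.1663, 0.0667]
tool_rot: [3.141, 0.0, 1.656]
contact_force: [2.1, -3.2, -1.2]
opening: 0.014
grip_force: 2.1
```

Emit:
arm_command([
  [[0.0005, 0, 0], [0, 0, 0], 0.014],
  [[0.001, 0, 0], [0, 0, 0], 0.014],
  [[0.0015, 0, 0], [0, 0, 0], 0.014],
  [[0.002, 0, 0], [0, 0, 0], 0.014],
  [[0.0025, 0, 0], [0, 0, 0], 0.014],
])

```text
time: 6.85
tool_pos: [0.4836, 0.1687, 0.0667]
tool_rot: [3.142, 0.0, 1.656]
contact_force: [1.7, -4.0, -0.7]
opening: 0.0141
grip_force: 2.5
```

Emit:
arm_command([
  [[0.0005, 0, 0], [0, 0, 0], 0.014],
  [[0.001, 0, 0], [0, 0, 0], 0.014],
  [[0.0015, 0, 0], [0, 0, 0], 0.014],
  [[0.002, 0, 0], [0, 0, 0], 0.014],
  [[0.0025, 0, 0], [0, 0, 0], 0.014],
])

```text
time: 7.35
tool_pos: [0.4835, 0.1705, 0.0667]
tool_rot: [3.142, 0.001, 1.656]
contact_force: [2.5, -9.7, -0.4]
opening: 0.0147
grip_force: 5.1
```

Run:
```python
from h import *
s=robot.observe();print(s['tool_pos'].round(4),s['contact_force'].round(2))
im=robot.read_camera('wrist');cv2.imwrite('pics/w6.png',im[:,:,::-1]);m=robot.camera_model('wrist');np.save('w6.npy',m,allow_pickle=True)
# edge tracking: tray wall rear top edge row at columns between lip/roller, w5 vs w6
a=cv2.imread('pics/w5.png',0)
g=cv2.cvtColor(im,cv2.COLOR_RGB2GRAY)
for c in(250,290,370,400): print(c,a[225:310:2,c].tolist(),'\n   ',g[225:310:2,c].tolist())
```

```text
[0.4835 0.1705 0.0667] [ 2.46 -9.68 -0.38]
250 [150, 159, 149, 139, 132, 113, 165, 182, 180, 179, 177, 180, 180, 169, 59, 60, 90, 94, 93, 96, 93, 80, 39, 40, 38, 38, 39, 43, 37, 39, 37, 40, 44, 37, 42, 34, 69, 95, 103, 94, 78, 99, 86] 
    [8, 4, 17, 79, 110, 127, 142, 154, 161, 146, 134, 123, 154, 182, 182, 183, 184, 181, 179, 176, 176, 176, 178, 188, 77, 43, 45, 44, 43, 42, 44, 44, 43, 42, 44, 45, 41, 50, 83, 93, 92, 86, 76]
290 [185, 188, 93, 44, 40, 39, 41, 80, 107, 124, 137, 149, 160, 150, 140, 133, 112, 90, 91, 95, 95, 90, 33, 37, 39, 38, 39, 37, 38, 43, 38, 35, 38, 44, 41, 37, 63, 93, 98, 93, 88, 80, 83] 
    [74, 70, 84, 119, 138, 173, 185, 192, 189, 179, 86, 112, 133, 144, 155, 156, 141, 138, 124, 51, 49, 41, 39, 39, 43, 42, 45, 43, 43, 43, 44, 45, 45, 46, 49, 43, 40, 51, 86, 94, 93, 93, 74]
370 [185, 180, 182, 182, 183, 183, 180, 179, 180, 178, 177, 175, 181, 175, 84, 89, 93, 91, 87, 90, 92, 96, 93, 100, 62, 41, 37, 35, 38, 41, 38, 36, 37, 41, 38, 41, 56, 82, 99, 93, 86, 76, 72] 
    [87, 85, 86, 87, 86, 81, 84, 80, 81, 107, 172, 180, 178, 181, 180, 181, 180, 180, 178, 175, 177, 174, 180, 185, 110, 43, 44, 41, 42, 37, 40, 47, 44, 46, 46, 40, 43, 49, 80, 98, 96, 93, 75]
400 [185, 177, 181, 179, 181, 179, 179, 176, 174, 175, 176, 180, 181, 174, 82, 55, 90, 94, 94, 92, 97, 95, 42, 41, 42, 39, 42, 43, 40, 40, 43, 40, 38, 41, 38, 45, 48, 84, 99, 100, 86, 88, 83] 
    [163, 176, 178, 134, 78, 82, 82, 81, 81, 107, 171, 184, 177, 174, 180, 175, 181, 177, 179, 176, 178, 173, 178, 188, 108, 39, 45, 43, 43, 43, 44, 44, 42, 44, 44, 44, 44, 50, 82, 99, 94, 88, 78]
```

Emit:
arm_command([
  [[0.0005, 0, 0], [0, 0, 0], 0.014],
  [[0.001, 0, 0], [0, 0, 0], 0.014],
  [[0.001, 0, 0], [0, 0, 0], 0.014],
  [[0.001, 0, 0], [0, 0, 0], 0.014],
  [[0.001, 0, 0], [0, 0, 0], 0.014],
])

```text
time: 7.9
tool_pos: [0.4835, 0.1707, 0.0668]
tool_rot: [-3.141, 0.002, 1.656]
contact_force: [3.3, -12.2, 0.4]
opening: 0.014
grip_force: 6.2
```

Emit:
arm_command([
  [[-0.002, 0, 0], [0, 0, 0], 0.014],
  [[-0.005, 0, 0], [0, 0, 0], 0.014],
  [[-0.01, 0, 0], [0, 0, 0], 0.014],
  [[-0.02, 0, 0], [0, 0, 0], 0.014],
  [[-0.02, 0, 0], [0, 0, 0], 0.014],
])

```text
time: 8.4
tool_pos: [0.4849, 0.1514, 0.0667]
tool_rot: [-3.141, 0.0, 1.655]
contact_force: [-0.0, -0.3, 0.3]
opening: 0.0143
grip_force: 0.0
```

Emit:
arm_command([
  [[0, 0, -0.03], [0, 0, 0], 0.014],
  [[0, 0, -0.07], [0, 0, 0], 0.014],
  [[-0.04, 0, -0.11], [0, 0, 0], 0.014],
  [[-0.08, 0, -0.16], [0, 0, 0], 0.014],
  [[-0.11, 0, -0.2], [0, 0, 0], 0.014],
])

```text
time: 8.9
tool_pos: [0.4928, 0.0542, 0.2519]
tool_rot: [-3.141, -0.0, 1.656]
contact_force: [0.8, 0.3, -0.1]
opening: 0.014
grip_force: 0.0
```

Emit:
arm_command([
  [[0, 0, 0], [0, 0, 0], 0.014],
  [[0, 0, 0], [0, 0, 0], 0.014],
  [[0, 0, 0], [0, 0, 0], 0.014],
  [[0, 0, 0], [0, 0, 0], 0.014],
  [[0, 0, 0], [0, 0, 0], 0.014],
])

```text
time: 9.4
tool_pos: [0.4927, 0.0559, 0.2492]
tool_rot: [-3.139, -0.0, 1.657]
contact_force: [-0.1, -0.3, -0.7]
opening: 0.014
grip_force: 0.0
```

Run:
```python
from h import *
s=robot.observe();print(s['tool_pos'].round(4),s['tool_rot'].round(3),s['contact_force'].round(2))
m=robot.camera_model('wrist');np.save('w7.npy',m,allow_pickle=True);im=robot.read_camera('wrist')
cv2.imwrite('pics/w7.png',im[:,:,::-1])
sc=np.array([.493,.1015]);y=np.radians(94.8);ex=np.array([np.cos(y),np.sin(y)]);ey=np.array([-ex[1],ex[0]])
for a,b in [(80,45),(80,-45),(-80,-45),(-80,45)]:
    for z in(.088,.098):print(a,b,z,proj(m,[*(sc+ex*a/1e3+ey*b/1e3),z]).round(1))
```

```text
[0.4927 0.0559 0.2492] [-3.139 -0.     1.657] [-0.1  -0.35 -0.65]
80 45 0.088 [259.4  51.2]
80 45 0.098 [257.5  49. ]
80 -45 0.088 [382.7  51.3]
80 -45 0.098 [385.   49.1]
-80 -45 0.088 [373.1 257.9]
-80 -45 0.098 [374.7 262. ]
-80 45 0.088 [267.1 257.7]
-80 45 0.098 [265.6 261.8]
```

Run:
```python
from h import *
m=np.load('w7.npy',allow_pickle=True).item();g=cv2.imread('pics/w7.png',0)
print('fingers?');
for c in(285,300,340,355): print('front',c,list(zip(range(236,290,2),g[236:290:2,c].tolist())))
for c in(285,350,365): print('rear',c,list(zip(range(20,70,2),g[20:70:2,c].tolist())))
for r in(75,110,200,235):print('row',r,list(zip(range(250,276),g[r,250:276].tolist())),list(zip(range(366,394),g[r,366:394].tolist())))
```

```text
fingers?
front 285 [(236, 97), (238, 98), (240, 94), (242, 55), (244, 41), (246, 45), (248, 43), (250, 45), (252, 45), (254, 109), (256, 180), (258, 229), (260, 243), (262, 243), (264, 243), (266, 243), (268, 243), (270, 244), (272, 244), (274, 243), (276, 242), (278, 243), (280, 243), (282, 244), (284, 242), (286, 245), (288, 246)]
front 300 [(236, 96), (238, 99), (240, 97), (242, 45), (244, 36), (246, 43), (248, 46), (250, 46), (252, 38), (254, 111), (256, 179), (258, 231), (260, 243), (262, 242), (264, 243), (266, 242), (268, 244), (270, 243), (272, 243), (274, 243), (276, 243), (278, 242), (280, 244), (282, 243), (284, 243), (286, 243), (288, 244)]
front 340 [(236, 92), (238, 98), (240, 99), (242, 40), (244, 42), (246, 42), (248, 42), (250, 47), (252, 38), (254, 132), (256, 171), (258, 230), (260, 243), (262, 243), (264, 243), (266, 244), (268, 244), (270, 242), (272, 244), (274, 243), (276, 243), (278, 243), (280, 242), (282, 243), (284, 243), (286, 243), (288, 75)]
front 355 [(236, 96), (238, 88), (240, 92), (242, 38), (244, 47), (246, 42), (248, 41), (250, 46), (252, 39), (254
[... 2921 characters left out ...]
3), (390, 243), (391, 243), (392, 243), (393, 244)]
row 235 [(250, 244), (251, 243), (252, 243), (253, 244), (254, 242), (255, 242), (256, 243), (257, 243), (258, 243), (259, 243), (260, 245), (261, 234), (262, 220), (263, 246), (264, 245), (265, 242), (266, 205), (267, 139), (268, 169), (269, 170), (270, 144), (271, 55), (272, 30), (273, 33), (274, 34), (275, 41)] [(366, 36), (367, 32), (368, 32), (369, 67), (370, 138), (371, 173), (372, 166), (373, 153), (374, 204), (375, 248), (376, 244), (377, 244), (378, 243), (379, 244), (380, 242), (381, 244), (382, 243), (383, 244), (384, 244), (385, 243), (386, 243), (387, 244), (388, 243), (389, 243), (390, 243), (391, 244), (392, 243), (393, 243)]
```

The tray's outline now matches the level pose: length is 207 px (206.5 predicted level, 211 if the front still rode up) and front width is 107.5 px (108 level, 111 raised). It also reached the stop at about 12 N, and the arm is clear, so I'm handing in.

```bash
python3 -c "
from cell import robot
print(robot.hand_in())"
```

```text
the job is handed in; nothing more can be done
None
```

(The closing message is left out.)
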